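Seat the column in its fixture and snap the toggle clamp shut

ROBOT

A 6-joint arm with a two-finger parallel gripper is mounted at the origin on a cart in front of the work surface, level with it; the furniture and walls round the work are solid. World frame = base frame: x ahead of the robot, y to its left, z up, the work surface at z = 0. Lengths are in mm, angles in rad, forces in N, time in s.
With the tool pointing down it reaches from about 300 to 850 mm from the base axis. Payload 4.2 kg.
Tool frame: the origin (TCP) lies midway between the tips of the shut fingers; the grasp point (between the pads) lies 19 mm behind it (arm.tcp_to_grasp is the distance from the TCP to the grasp point, in mm); z points along the fingers, y is the line along which they close (so a half turn about z gives the same grasp; the last joint's range is limited). The gripper opens to 91 mm and grips with 3 to 60 N. Pads are 32 mm wide; open, the fingers measure 118 mm over their backs; the gripper's body (76 mm by 178 mm) begins 60 mm behind the grasp point.
Start: joints at [-1.179, 0.32, 1.565, -0, 1.257, -0.02], TCP at [230.154, -526.946, 213.976] pointing down, gripper open.
Joint ranges: [-3.11, 3.11], [-0.84, 2.01], [0.21, 2.61], [-1.34, 4.49], [0.05, 2.63], [-2.56, 2.56]. Speed limits (rad/s): [2.57, 2.57, 3.14, 3.14, 3.14, 3.14].

INTERFACE

Orientations are given as a unit quaternion [w, x, y, z].
In Python, from bench import read_state, read_camera, get_calibration, workorder, arm gives the robot as it stands.
- The arm moves only by the shell command python3 -m crank 'ROWS' [FORCE]. ROWS is JSON, a list that holds one entry, the list of rows, each a list of 7 numbers: the shift along the tool's x, y, z in m, then the turn, a rotation vector about the tool's x, y, z in rad, then the opening, from 0 (shut) to 1 (fully open). In form: [[[x, y, z, wx, wy, wz, hand], ...]]. A call has 1 to 12 rows; each row is the pose to reach, as a shift and turn from the pose commanded when the call began, along the tool's axes at that moment; what a row does not reach only later rows make up. A row lasts 1/12 s, in which the tool goes at most 41.7 mm and 7.16 degrees, less where a joint would pass 70% of its speed; a pose out of reach is approached as far as the arm can. A call with a gripper value outside its range is refused whole. The fingers move at their own pace and stop on an object; FORCE is the grip in N (left out, the last holds). Time passes only in rows, so rows that repeat a pose let the fingers close. It gives the time, the measured TCP pose, the force, the opening and the grip force at its end, in the units of the state.
- read_state(): the state, without advancing time (a new reading comes with each control period).
- read_camera(name): name is "scene" or "top" or "wrist"; returns the picture (400x640x3 uint8, red, green, blue); there is no depth.
- get_calibration(name): a dict with "camera_matrix" (3x3 intrinsics, pixels), "k1" (the pictures are not rectified: a ray, as slopes to the right and down, at radius r is drawn at 1 + k1 r^2 times it, then the intrinsics apply), "R" (3x3) and "t" (3): a world point X has camera coordinates R X + t. Camera axes: x right, y down, z forward; pixel columns grow to the right and rows downward; lengths in mm; the calibration is good to about 2 mm. A picture is of the moment at which its call begins: read the wrist's pose just before it. get_calibration takes no time and is no camera call; for the wrist camera it gives the pose at the moment of the call.
- workorder.sign_off(): hands the job in; it is judged then, once.
The state is a dict: "t": time; "joint_positions": joint angles; "joint_vel": joint speeds; "joint_efforts": joint torques, N m; "position": TCP position; "tcp_rot": TCP orientation; "ft_force": force on the tool from outside, world axes, zero at the start; "wrist_torque": the same for the moment, N m; "gripper_width": opening from 0.0 (shut) to 1.0 (fully open); "gripper_force": force on a finger pad.
Only numpy, scipy, OpenCV 4.12 (cv2) and the standard library are available. Lean on these libraries where they do the work, as an engineer would, in place of code of your own. Each camera call takes 0.05 s, during which the arm holds its last target. There are 200 camera calls.

TASK

Push the separation column along its cradle with your fingertips until its far end rests against the end stop, then push the upright lever of the toggle clamp over, past its dead point, until it snaps down into lock with the rubber foot pressing on the column. Only push, never pick anything up; do not throw the lever before the column is fully home, and leave the things standing around the fixture where they are.

Things in the scene. Friction and masses are not known exactly. Their poses are not given: they have to be found in the camera images.
- fixture: Fixed fixture: aluminium base plate (mm, fixture frame: x -30 to 95, y -65 to 70, 10 thick), white cradle, steel toggle clamp. Origin on the worktop below the channel's centre line, z up. The channel runs along y at x 0, y -50 to 62: 24 wide, walls 10 thick, floor z 25, wall tops z 34; open at +y, end stop at -y (44 wide, top z 44, face y -50). The clamp is on the +x side, in the plane y -15.
- stop_face (a point): Point on the end stop's face where the channel's centre line meets it, at the height of the column's axis (fixture x 0, y -50, z 34.5 mm).
- column: Beige separation column with end nuts, 131 mm long, 19 thick, 70 to 130 g, loose in the channel along fixture y, its +y end sticking out of the open end. Origin mid-length on its underside (its own y is 0.24 rad off its axis). Starts 14 to 38 mm short of the stop; slides to fixture -y with about 1 N. When home its +y end is at fixture y 81, 19 mm outside the channel.
- column_tail (a point): Centre of the column's +y end face (the end to push), on its axis, 9.5 mm above its underside. The end is a few mm broad and widens to 19 mm.
- column_lead (a point): Centre of the column's other end, which must come to rest against the end stop.
- lever (a joint): Clamp lever, rad: 0 upright (open, its start), 1.4 laid over to the fixture's +x (locked, on its stop). Hinge axis along fixture y. A spring pushes it back to 0 until the dead point at 0.95, with up to 7 N at the cross bar; beyond that it snaps by itself to 1.4 and stays. It moves the clamp arm down with it.
- lever_hinge (a point): Point on the lever's hinge axis (fixture x 50, y -15, z 60 mm).
- lever_grip (a point): Middle of the black cross bar at the lever's end, 100 mm from the hinge axis: a round bar along fixture y, 16 mm thick, 52 long over its round ends. At lever angle q it is at hinge + 100 mm x (sin q along fixture x, cos q up): 160 mm above the worktop when open, 77 when locked.
- clamp_foot: Rubber foot, 16 mm across, on a sprung spindle at the end of the 50 mm clamp arm. Open, the arm stands up 1.1 rad above level between cradle and lever, its highest point 115 mm above the worktop; locked, the foot presses on the column from above at fixture x 0, y -15 with about 5 N. Origin at the top of the rubber.
- jar_small: Bystander, not to be disturbed: white plastic screw-cap jar, 38 mm across, 82 high, standing just beyond the end stop on the fixture's -y side; origin at the centre of its underside.
- vial_1: Bystander, not to be disturbed: plain amber vial, 23 mm across, 73 high, standing on the fixture's -y side, level with the clamp; origin at the centre of its underside.
- tweezers: Bystander, not to be disturbed: steel tweezers, 110 mm long, 8 high, lying along the robot's side of the fixture; origin at the centre of its underside.
- tape_roll: Bystander, not to be disturbed: roll of tape, 98 mm across, 25 high, lying far to the right; origin at the centre of its underside.
- vial_0: Bystander, not to be disturbed: amber vial, 24 mm across, 73 high, standing to the left; origin at the centre of its underside.
- vial_2: Bystander, not to be disturbed: amber vial, 24 mm across, 73 high, standing to the left; origin at the centre of its underside.
- vial_3: Bystander, not to be disturbed: amber vial, 24 mm across, 73 high, standing to the left; origin at the centre of its underside.
Mind the look-alikes: they are no part of the job. Leave any blue look-alike of the column alone.

How it is judged:
By the outcome, as a careful person would: the job done as asked, in the order asked, and still so for the second after the job is handed in, with the robot touching nothing.
It also fails if it takes over 48 s, if anything falls off the work surface, if the arm or the gripper's body presses on something with over 40 N, if the wrist force passes 120 N, or if a joint passes its speed limit or range.

## Working session

There is one attempt and no reset: what is moved stays moved. The work goes in short steps, Python scripts to look and compute and a shell command to move; the robot and the scene stay as the last step left them, time stands still between calls to the robot, and variables do not carry over. Pictures are saved under pics/ and viewed, at most 10 in all, crops included, and the job is handed in when it is done.

```bash
mkdir -p pics; python3 - <<'E'
from bench import *
import cv2
for n in("scene","top"):
    cv2.imwrite(f"pics/{n}0.png",read_camera(n)[:,:,::-1]); c=get_calibration(n); print(n,c)
print(read_state())
E
```

```text
scene {'camera_matrix': array([[489.20308974,   0.        , 320.04795852],
       [  0.        , 489.20308974, 217.24036712],
       [  0.        ,   0.        ,   1.        ]]), 'k1': -0.022366501542331448, 'R': array([[-0.44655234, -0.89464521,  0.0141763 ],
       [-0.68866567,  0.33353827, -0.64381039],
       [ 0.57125353, -0.29725777, -0.76505374]]), 't': array([ 207.70136853,  484.32240254, 1076.7574593 ])}
top {'camera_matrix': array([[512.42545015,   0.        , 317.41114284],
       [  0.        , 512.42545015, 197.32298753],
       [  0.        ,   0.        ,   1.        ]]), 'k1': -0.09239010198174756, 'R': array([[-0.01141522, -0.99993029,  0.00301913],
       [-0.98859506,  0.01083229, -0.15020807],
       [ 0.15016489, -0.00469936, -0.9886498 ]]), 't': array([ -50.46291131,  568.71347015, 1426.00867474])}
{'t': 0.1, 'joint_positions': array([-1.17895830e+00,  3.20231241e-01,  1.56554861e+00, -1.44578154e-05,
        1.25740464e+00, -1.99987785e-02]), 'joint_vel': array([ 0.00072061, -0.00114393, -0.0018566 ,  0.0005972 , -0.00042393,
        0.00214825]), 'joint_efforts': array([ 6.73611212e-04, -4.13331199e+01, -2.32509649e+01,  7.29086087e-02,
        4.21907112e-02, -6.53818734e-05]), 'position': array([ 229.9931961 , -526.50631447,  213.20574998]), 'tcp_rot': array([-7.80928745e-04,  9.78872848e-01,  2.04468370e-01, -1.53881916e-04]), 'ft_force': array([ 0.4861907 , -0.72494352, -0.19398942]), 'wrist_torque': array([0.01200599, 0.02428747, 0.01682592]), 'gripper_force': 0.0, 'gripper_width': 1.0018332115234814}
```

View pics/top0.png

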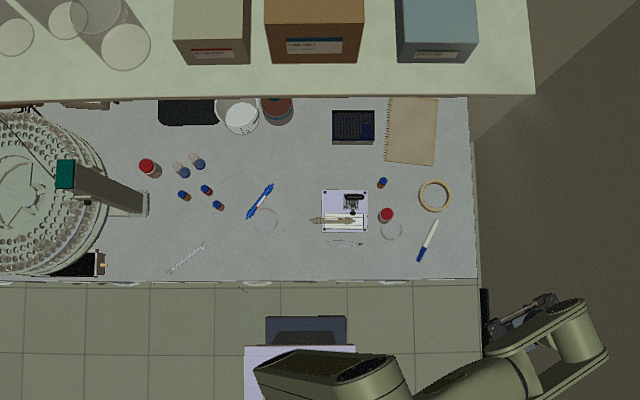

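View pics/scene0.png

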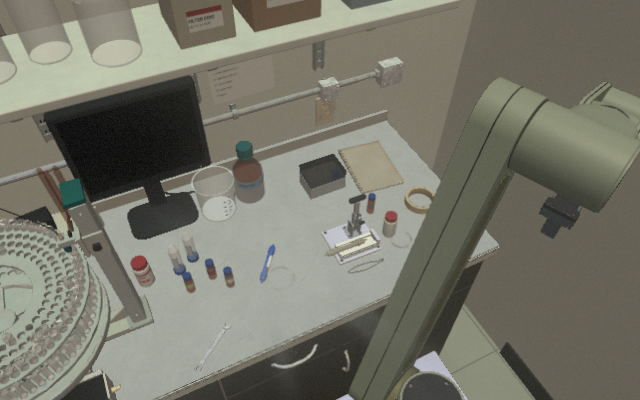

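Top view: fixture plate at about cols 321–368, rows 190–233; column at row 220 with its tail at col ~310; lever bar near (352,196); jar with red cap (386,214). Zooming in.

```bash
python3 - <<'E'
import cv2
a=cv2.imread("pics/top0.png")[180:250,300:400]; b=cv2.imread("pics/scene0.png")[185:275,310:410]
cv2.imwrite("pics/topc.png",cv2.resize(a,None,fx=8,fy=8,interpolation=cv2.INTER_CUBIC))
E
cat > h.py <<'E'
import numpy as np,cv2
from bench import *
def ray(c,u,v):
    K=c["camera_matrix"];d=np.array([(u-K[0,2])/K[0,0],(v-K[1,2])/K[1,1]]);s=d.copy()
    for _ in range(10): s=d/(1+c["k1"]*(s@s))
    R=np.array(c["R"]);return -R.T@c["t"],R.T@np.array([*s,1])
def onz(c,u,v,z):
    o,d=ray(c,u,v);return (o+d*(z-o[2])/d[2])[:2]
def proj(c,X):
    p=np.atleast_2d(X)@np.array(c["R"]).T+c["t"];s=p[:,:2]/p[:,2:]
    s=s*(1+c["k1"]*(s**2).sum(1,keepdims=True));K=c["camera_matrix"];return s*[K[0,0],K[1,1]]+K[:2,2]
E
```

```text
(no output)
```

View pics/topc.png

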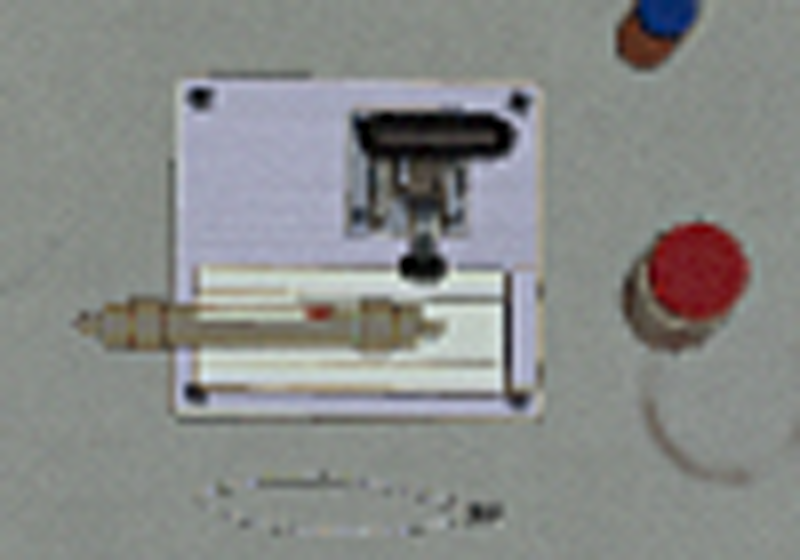

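```bash
python3 - <<'E'
from h import *
c=get_calibration("top")
P=np.array([(178,80),(542,87),(540,415),(173,415)]);F=np.array([(95,70),(95,-65),(-30,-65),(-30,70)])
f=lambda p:(300+(p[0]+.5)/8-.5,180+(p[1]+.5)/8-.5)
W=np.array([onz(c,*f(p),10) for p in P])
a=W-W.mean(0);b=F-F.mean(0)
th=np.arctan2((b[:,0]*a[:,1]-b[:,1]*a[:,0]).sum(),(a*b).sum())
R=np.array([[np.cos(th),-np.sin(th)],[np.sin(th),np.cos(th)]]);o=W.mean(0)-R@F.mean(0)
print("yaw",th,"o",o,"res",W-(F@R.T+o))
for n,p,z in(("tail",(78,323),34.5),("lead",(443,327),34.5),("grip",(438,135),160),("jar",(699,270),82),("vial1",(668,5),73)):
    w=onz(c,*f(p),z);print(n,w,(w-o)@R)
s=read_state();from scipy.spatial.transform import Rotation as Q
q=s["tcp_rot"];print(Q.from_quat([*q[1:],q[0]]).as_matrix(),s["position"])
E
```

```text
yaw -0.02491001946059796 o [ 500.47714135 -136.97572696] res [[-1.13417751 -0.81352326]
 [-1.8211491   0.32932972]
 [ 2.37164574  1.03494205]
 [ 0.58368087 -0.55074851]]
tail [504.13568472 -32.91392347] [  1.06549486 104.12064448]
lead [ 501.21373014 -163.66619525] [  1.4011516  -26.66384133]
grip [ 551.64359527 -153.65181915] [ 51.56593893 -15.39649307]
jar [ 515.07009109 -249.59618323] [  17.39351008 -112.222044  ]
vial1 [ 610.53549637 -242.87489894] [ 112.66188832 -103.12504573]
[[ 9.16385324e-01  4.00296831e-01 -6.20612115e-04]
 [ 4.00297312e-01 -9.16384151e-01  1.46593192e-03]
 [ 1.80887957e-05 -1.59178786e-03 -9.99998733e-01]] [ 229.9931961  -526.50631447  213.20574998]
```

The fixture is located: origin at about (500.5, -137), yaw -0.025. The tail is at fixture y≈104 and needs to go to 81. I'll move above and beyond the tail with the fingers shut and the closing line across the channel.

```bash
cat >> h.py <<'E'
from scipy.spatial.transform import Rotation as Q
O=np.array([500.5,-137.]);th=-0.025
RF=np.array([[np.cos(th),-np.sin(th)],[np.sin(th),np.cos(th)]])
def st(fx=None,fy=None,z=None):
    s=read_state();q=s["tcp_rot"];M=Q.from_quat([*q[1:],q[0]]).as_matrix();p=s["position"]
    f=RF.T@(p[:2]-O);print("t",s["t"],"fix",f.round(1),"z",p[2].round(1),"F",s["ft_force"].round(1),"J",s["joint_positions"].round(2))
    if fx is not None:
        w=np.array([*(O+RF@[fx,fy]),z]);G=np.array([[-np.sin(th),np.cos(th),0],[np.cos(th),np.sin(th),0],[0,0,-1]]).T
        print("shift m",(M.T@(w-p)/1e3).round(4),"rot",Q.from_matrix(M.T@G).as_rotvec().round(4))
E
python3 -m crank '[[[0.466,-0.380,0,0,0,-1.134,0],[0.466,-0.380,0,0,0,-1.134,0],[0.466,-0.380,0,0,0,-1.134,0],[0.466,-0.380,0,0,0,-1.134,0],[0.466,-0.380,0,0,0,-1.134,0],[0.466,-0.380,0,0,0,-1.134,0],[0.466,-0.380,0,0,0,-1.134,0],[0.466,-0.380,0,0,0,-1.134,0],[0.466,-0.380,0,0,0,-1.134,0],[0.466,-0.380,0,0,0,-1.134,0],[0.466,-0.380,0,0,0,-1.134,0],[0.466,-0.380,0,0,0,-1.134,0]]]'
python3 -c "from h import *;st(1,145,120)"
```

```text
t: 1.1
position: [459.0, -80.2, 213.8]
tcp_rot: [-0.0, 0.716, 0.698, -0.0]
ft_force: [0.8, -0.8, -0.8]
gripper_width: 0.16
gripper_force: 0.0
t 1.1 fix [-42.9  55.7] z 213.8 F [ 0.8 -0.8 -0.8] J [-0.2   0.15  1.8  -0.    1.2  -0.17]
shift m [0.0893 0.0439 0.0938] rot [-0.0002  0.0002  0.0001]
```

```bash

python3 -m crank '[[[0.04,0.02,0,0,0,0,0],[0.08,0.04,0,0,0,0,0],[0.09,0.044,0.03,0,0,0,0],[0.09,0.044,0.06,0,0,0,0],[0.09,0.044,0.094,0,0,0,0],[0.09,0.044,0.094,0,0,0,0],[0.09,0.044,0.094,0,0,0,0]]]'
python3 - <<'E'
from h import *
st(1,145,28)
c=get_calibration("wrist");im=read_camera("wrist")[:,:,::-1]
cv2.imwrite("pics/w1.png",im)
for n,f in(("tail",(1,104,34.5)),("home",(0,81,34.5)),("stop",(0,-50,34.5))):
    print(n,proj(c,[*(O+RF@f[:2]),f[2]]))
E
```

```text
t: 1.68
position: [503.7, 6.7, 118.8]
tcp_rot: [-0.002, 0.716, 0.698, -0.002]
ft_force: [0.2, -0.9, 0.3]
gripper_width: 0.009
gripper_force: 0.0
t 1.6833 fix [ -0.4 143.7] z 118.8 F [ 0.2 -0.9  0.3] J [-0.01  0.29  1.86 -0.    0.99  0.02]
shift m [0.0013 0.0018 0.0908] rot [-0.0045  0.0002  0.0002]
tail [[319.6975853  247.50677862]]
home [[318.45453215 273.24959015]]
stop [[318.43242237 400.3968352 ]]
```

View pics/w1.png

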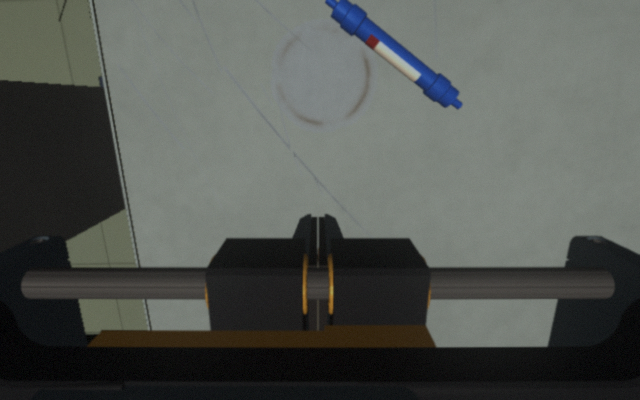

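The wrist camera looks away from the column (blue look-alike at (400,50)) and the fingers are shut. I'll descend and push with force feedback.

```bash

python3 -m crank '[[[0,0.001,0.03,0,0,0,0],[0,0.001,0.06,0,0,0,0],[0,0.001,0.092,0,0,0,0],[0,0.001,0.092,0,0,0,0],[-0.01,0.001,0.092,0,0,0,0],[-0.016,0.001,0.092,0,0,0,0],[-0.016,0.001,0.092,0,0,0,0],[-0.016,0.001,0.092,0,0,0,0]]]'
python3 - <<'E'
from h import *
st(0.5,97,27)
im=read_camera("top")[:,:,::-1][180:250,290:390]
cv2.imwrite("pics/t2.png",cv2.resize(im,None,fx=8,fy=8,interpolation=cv2.INTER_CUBIC))
E
```

```text
t: 2.4
position: [507.3, -10.2, 30.1]
tcp_rot: [0.002, 0.716, 0.698, 0.002]
ft_force: [-0.0, 0.3, 0.2]
gripper_width: 0.007
gripper_force: 0.0
t 2.4 fix [  3.6 126.9] z 30.1 F [-0.   0.3  0.2] J [-0.04  0.41  1.97 -0.    0.76 -0.02]
shift m [-0.0299 -0.0031  0.0031] rot [ 0.0045  0.0001 -0.0014]
```

View pics/t2.png

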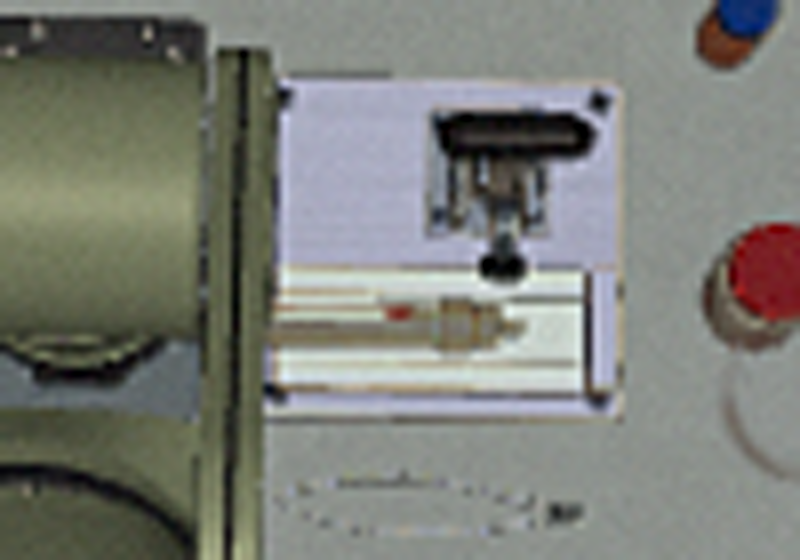

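Lead end at crop (523,327), not moved yet; the stop face is near crop x≈585. Advancing toward the stop.

```bash

python3 -m crank '[[[0,-0.002,0.002,0,0,0,0],[-0.006,-0.002,0.002,0,0,0,0],[-0.010,-0.002,0.002,0,0,0,0],[-0.014,-0.002,0.002,0,0,0,0],[-0.017,-0.002,0.002,0,0,0,0],[-0.020,-0.002,0.002,0,0,0,0],[-0.020,-0.002,0.002,0,0,0,0]]]'
python3 -c "from h import *;st(0.5,97,28)"
python3 -m crank '[[[-0.002,0,0,0,0,0,0],[-0.004,0,0,0,0,0,0],[-0.006,0,0,0,0,0,0],[-0.006,0,0,0,0,0,0]]]'
python3 -c "
from h import *;st(0.5,97,28)
cv2.imwrite('pics/t3.png',cv2.resize(read_camera('top')[:,:,::-1][180:250,290:390],None,fx=8,fy=8,interpolation=cv2.INTER_CUBIC))"
```

```text
t: 3.03
position: [503.1, -30.0, 25.9]
tcp_rot: [0.0, 0.716, 0.698, -0.0]
ft_force: [0.8, 0.1, 0.4]
gripper_width: 0.008
gripper_force: 0.1
t 3.0333 fix [ -0.  107.1] z 25.9 F [0.8 0.1 0.4] J [-0.08  0.41  1.98 -0.    0.75 -0.06]
shift m [-0.0101  0.0005 -0.0021] rot [-0.      0.0002 -0.0006]
t: 3.37
position: [502.9, -35.7, 25.9]
tcp_rot: [0.0, 0.716, 0.698, -0.0]
ft_force: [0.1, -0.0, 0.6]
gripper_width: 0.005
gripper_force: 0.1
t 3.3667 fix [-1.000e-01  1.014e+02] z 25.9 F [ 0.1 -0.   0.6] J [-0.09  0.41  1.98 -0.    0.75 -0.07]
shift m [-0.0044  0.0006 -0.0021] rot [-0.0001  0.0002 -0.0001]
```

View pics/t3.png

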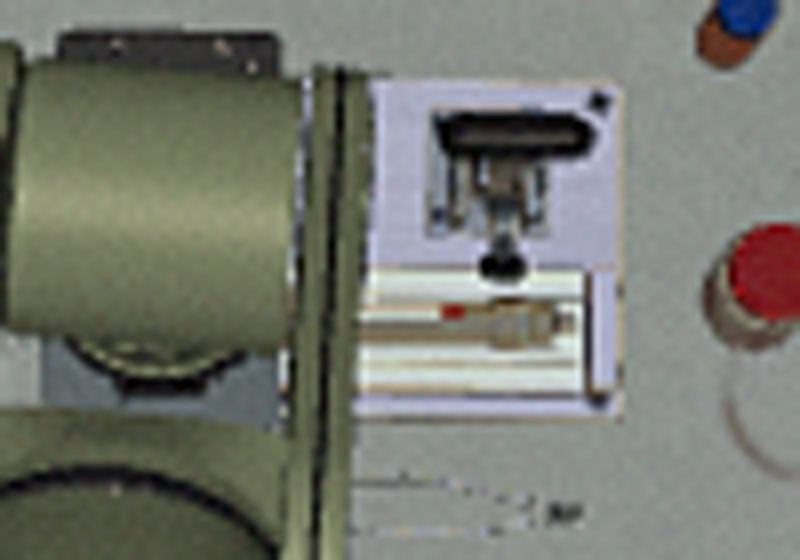

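The lead end moved from x=523 to about 577, so roughly 4 mm is left. Creeping until the force rises.

```bash

python3 -m crank '[[[-0.001,0,0,0,0,0,0],[-0.002,0,0,0,0,0,0],[-0.003,0,0,0,0,0,0],[-0.003,0,0,0,0,0,0]]]'
python3 -m crank '[[[-0.001,0,0,0,0,0,0],[-0.001,0,0,0,0,0,0]]]'
python3 -m crank '[[[-0.001,0,0,0,0,0,0],[-0.001,0,0,0,0,0,0]]]'
```

```text
t: 3.75
position: [502.9, -38.5, 25.9]
tcp_rot: [0.0, 0.716, 0.698, -0.0]
ft_force: [-0.3, -0.1, 0.0]
gripper_width: 0.005
gripper_force: 0.2
t: 3.92
position: [502.9, -39.5, 25.9]
tcp_rot: [0.0, 0.716, 0.698, -0.0]
ft_force: [-0.5, 0.4, 1.6]
gripper_width: 0.005
gripper_force: 0.2
t: 4.08
position: [502.8, -40.3, 25.9]
tcp_rot: [-0.0, 0.716, 0.698, 0.0]
ft_force: [-0.5, 1.3, -0.0]
gripper_width: 0.004
gripper_force: 0.7
```

```bash

python3 -m crank '[[[-0.001,0,0,0,0,0,0],[-0.001,0,0,0,0,0,0]]]'
python3 -m crank '[[[-0.001,0,0,0,0,0,0],[-0.001,0,0,0,0,0,0]]]'
```

```text
t: 4.25
position: [502.7, -40.9, 25.9]
tcp_rot: [-0.0, 0.716, 0.698, 0.0]
ft_force: [-0.2, 3.8, 0.6]
gripper_width: 0.003
gripper_force: 1.7
t: 4.42
position: [502.6, -41.4, 25.9]
tcp_rot: [-0.001, 0.716, 0.698, 0.0]
ft_force: [-0.5, 6.7, 0.9]
gripper_width: 0.005
gripper_force: 2.9
```

Force has risen to 6.7 N and the TCP is stalling, so the column is against the stop. Backing off, lifting and going to the robot's side of the lever bar.

```bash

python3 -m crank '[[[0.01,0,0,0,0,0,0],[0.03,0,0,0,0,0,0],[0.03,0,-0.03,0,0,0,0],[0.03,0,-0.07,0,0,0,0],[0.03,0,-0.11,0,0,0,0],[0.03,0,-0.15,0,0,0,0],[0.03,0,-0.19,0,0,0,0],[0.0,0,-0.19,0,0,0,0],[-0.04,-0.005,-0.19,0,0,0,0],[-0.08,-0.01,-0.19,0,0,0,0],[-0.111,-0.01,-0.19,0,0,0,0],[-0.111,-0.01,-0.19,0,0,0,0]]]'
python3 - <<'E'
from h import *
st(-5,-15,153)
cv2.imwrite('pics/s4.png',cv2.resize(read_camera('scene')[:,:,::-1][185:275,310:410],None,fx=6,fy=6,interpolation=cv2.INTER_CUBIC))
im=read_camera('top')[:,:,::-1][180:250,290:390]
cv2.imwrite('pics/t4.png',cv2.resize(im,None,fx=6,fy=6,interpolation=cv2.INTER_CUBIC))
E
```

```text
t: 5.42
position: [489.7, -158.0, 216.1]
tcp_rot: [0.002, 0.717, 0.697, -0.001]
ft_force: [-0.1, 0.5, 0.3]
gripper_width: 0.003
gripper_force: 0.0
t 5.4167 fix [-10.3 -21.3] z 216.1 F [-0.1  0.5  0.3] J [-0.33  0.22  1.7  -0.    1.22 -0.3 ]
shift m [0.0066 0.0052 0.063 ] rot [ 0.0005  0.0043 -0.0044]
```

View pics/s4.png

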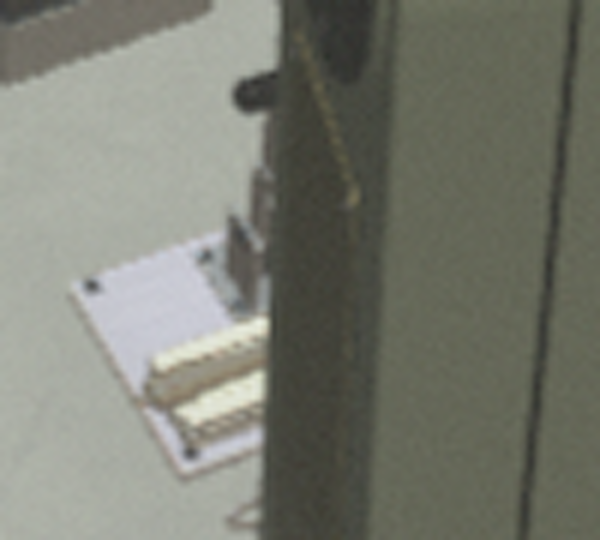

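```bash
python3 - <<'E'
from h import *
c=get_calibration("scene")
for f in((0,81,34.5),(0,62,25),(17,62,34),(-17,62,34),(-30,70,10),(95,70,10)):
    print(f,(proj(c,[*(O+RF@f[:2]),f[2]])[0]-[310,185])*6)
c=get_calibration("wrist")
for f in((0,81,34.5),(0,62,25),(0,0,44)): print(f,proj(c,[*(O+RF@f[:2]),f[2]])[0])
cv2.imwrite("pics/w5.png",read_camera("wrist")[:,:,::-1])
E
```

```text
(0, 81, 34.5) [133.7832293  404.44403945]
(0, 62, 25) [169.75764964 402.72098365]
(17, 62, 34) [154.35336046 364.4818697 ]
(-17, 62, 34) [187.05854645 418.46108435]
(-30, 70, 10) [181.77407403 475.42864464]
(95, 70, 10) [ 66.93066776 282.57563691]
(0, 81, 34.5) [327.74729347  75.85482174]
(0, 62, 25) [327.38646583  96.24084224]
(0, 0, 44) [327.65717262 159.76675819]
```

View pics/w5.png

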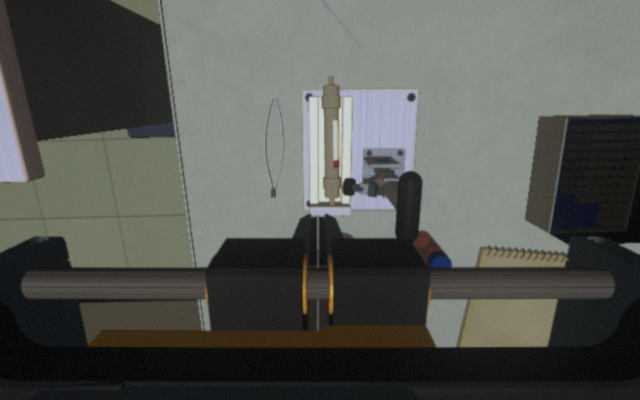

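The tail is at (331,77), where I expected it, and the lead is at the stop (332,205): the column is home. The lever bar is at (408,205) and still upright. Descending beside the bar and starting the push.

```bash

python3 -m crank '[[[0.006,0.005,0,0,0,0,0],[0.006,0.005,0.03,0,0,0,0],[0.006,0.005,0.063,0,0,0,0],[0.006,0.005,0.063,0,0,0,0],[0.006,0.025,0.063,0,0,0,0],[0.006,0.035,0.063,0,0,0,0],[0.006,0.045,0.063,0,0,0,0],[0.006,0.055,0.064,0,0,0,0],[0.006,0.055,0.064,0,0,0,0]]]'
python3 -c "from h import *;st(58,-15,151)"
```

```text
t: 6.32
position: [545.8, -147.8, 152.8]
tcp_rot: [-0.001, 0.716, 0.699, -0.0]
ft_force: [-5.8, 1.2, 4.3]
gripper_width: 0.004
gripper_force: 2.6
t 6.3167 fix [45.5 -9.7] z 152.8 F [-5.8  1.2  4.3] J [-0.28  0.35  1.68 -0.    1.11 -0.26]
shift m [-0.0053  0.0125  0.0018] rot [-0.0014 -0.0001  0.0011]
```

```bash

python3 -m crank '[[[0,0.0125,0.002,0,0,0,0],[0,0.02,0.004,0,0,0,0],[0,0.027,0.007,0,0,0,0],[0,0.034,0.011,0,0,0,0],[0,0.040,0.015,0,0,0,0],[0,0.0475,0.020,0,0,0,0],[0,0.0475,0.020,0,0,0,0]]]'
python3 -c "from h import *;st(100,-15,127)"
```

```text
t: 6.9
position: [594.6, -149.7, 131.7]
tcp_rot: [0.001, 0.716, 0.698, 0.001]
ft_force: [-1.0, -0.7, 2.4]
gripper_width: 0.004
gripper_force: 1.1
t 6.9 fix [ 94.4 -10.3] z 131.7 F [-1.  -0.7  2.4] J [-0.27  0.44  1.6   0.    1.1  -0.24]
shift m [-0.0047  0.0056  0.0047] rot [0.0027 0.0003 0.0002]
```

```bash

python3 -m crank '[[[0,0.006,0.005,0,0,0,0],[0,0.011,0.012,0,0,0,0],[0,0.016,0.018,0,0,0,0],[0,0.021,0.024,0,0,0,0],[0,0.025,0.028,0,0,0,0],[0,0.025,0.028,0,0,0,0]]]'
python3 - <<'E'
from h import *
st(118,-15,105)
cv2.imwrite("pics/w6.png",read_camera("wrist")[:,:,::-1])
E
```

```text
t: 7.4
position: [617.7, -150.1, 101.9]
tcp_rot: [-0.001, 0.716, 0.698, -0.001]
ft_force: [-0.1, -0.2, -0.3]
gripper_width: 0.005
gripper_force: 0.0
t 7.4 fix [117.5 -10.1] z 101.9 F [-0.1 -0.2 -0.3] J [-0.26  0.5   1.57  0.    1.07 -0.23]
shift m [-0.0049  0.0005 -0.0031] rot [-0.0023 -0.0006  0.0001]
```

The force has gone to zero, so the lever seems to have snapped. Lifting clear and looking.

```bash

python3 -m crank '[[[0,-0.003,-0.03,0,0,0,0],[0,-0.003,-0.07,0,0,0,0],[0,-0.003,-0.11,0,0,0,0],[-0.02,-0.04,-0.12,0,0,0,0],[-0.05,-0.075,-0.12,0,0,0,0],[-0.05,-0.075,-0.12,0,0,0,0],[-0.05,-0.075,-0.12,0,0,0,0]]]'
python3 - <<'E'
from h import *
st()
c=get_calibration("wrist")
for f in((0,81,34.5),(50+98.5,-15,77),(0,-15,44)): print(f,proj(c,[*(O+RF@f[:2]),f[2]])[0])
cv2.imwrite("pics/w7.png",read_camera("wrist")[:,:,::-1])
E
```

```text
t: 8.03
position: [539.6, -199.6, 224.8]
tcp_rot: [0.0, 0.717, 0.697, 0.0]
ft_force: [-0.1, -0.5, 0.3]
gripper_width: 0.003
gripper_force: 0.0
t 8.0333 fix [ 40.7 -61.6] z 224.8 F [-0.1 -0.5  0.3] J [-0.37  0.31  1.55 -0.    1.28 -0.35]
(0, 81, 34.5) [274.72398192  28.34453142]
(148.5, -15, 77) [434.21776138 131.9186538 ]
(0, -15, 44) [277.00292071 129.6511883 ]
```

View pics/w7.png

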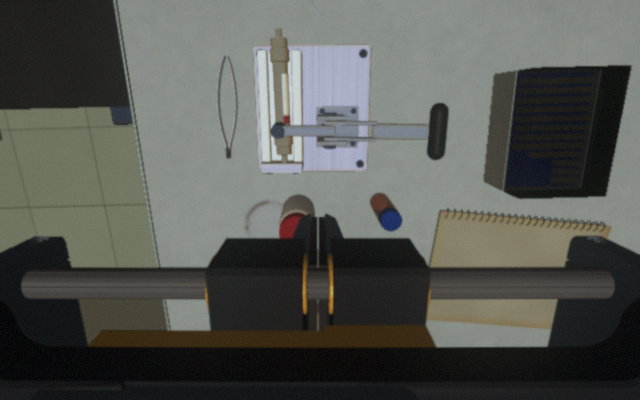

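The lever is laid over, with its bar at (438,131) where the locked position projects. The foot is on the column at (278,130), the tail at (279,30) is still home, and the bystanders are in place. Nothing is being touched, so I'm handing in.

```bash
python3 -c "from bench import *;print(workorder.sign_off())"
```

```text
the job is handed in; nothing more can be done
None
```

The column is pushed home against the end stop and the clamp lever is snapped over into lock with the foot on the column. No bystanders in view were disturbed, and the job was handed in at about 8 s.

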